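# Push the desk telephone home into its corner

### The arm

A 7-joint arm with a two-finger parallel gripper is mounted at the origin on the work surface. World frame = base frame: x ahead of the robot, y to its left, z up, the work surface at z = 0. Lengths are in m, angles in degrees, forces in N, time in s.
With the tool pointing down it reaches from about 0.425 to 0.875 m from the base axis. Payload 4.7 kg.
Tool frame: the origin (TCP) lies at the very end of the fingers, on their centre line; the grasp point (between the pads) lies 19 mm behind it; z points along the fingers, y is the line along which they close (so a half turn about z gives the same grasp; the last joint's range is limited). The gripper opens to 87 mm and grips with 3 to 60 N. Pads are 19 mm wide; open, the fingers measure 117 mm over their backs; the gripper's body (75 mm by 190 mm) begins 51 mm behind the grasp point.
Start: joints at [-72.473, 18.392, -4.016, 83.108, 1.295, 78.541, -3.26], TCP at [0.187, 0.623, 0.223] pointing down, gripper open.
Joint ranges: [-163.93, 163.93], [-17.29, 119.83], [-79.2, 71.16], [3.27, 140.29], [-89.18, 269.18], [5.43, 117.66], [-154.24, 154.24]. Speed limits (degrees/s): [147.25, 147.25, 180, 180, 180, 180, 180].

### API

Orientations are given as [roll, pitch, yaw] about the fixed x, y, z axes, in that order (R = Rz(yaw) Ry(pitch) Rx(roll)).
In Python, from cell import get_obs, cams, ticket, finder gives the robot as it stands.
- The arm moves only by the shell command python3 -m creep 'ROWS' [FORCE]. ROWS is text: rows parted by semicolons, each of 5 numbers parted by spaces: the shift along the world's x, y, z in m, then the turn about the world's z in degrees, then the finger opening in m, from 0 to 0.087. A call has 1 to 8 rows; each row shifts and turns the commanded pose from where the row before left it; what a row does not reach is not made up. A row lasts 1/8 s, in which the tool goes at most 62.5 mm and 10.7 degrees, less where a joint would pass 70% of its speed; a pose out of reach is approached as far as the arm can. A call with a gripper value outside its range is refused whole. The fingers move at their own pace and stop on an object; FORCE is the grip in N (left out, the last holds). Time passes only in rows, so rows that do not move let the fingers close. It gives the time, the measured TCP pose, the force, the opening and the grip force at its end, in the units of the state.
- get_obs(): the state, without advancing time (a new reading comes with each control period).
- cams.read_camera(name): name is "scene" or "top" or "wrist"; returns the picture (420x560x3 uint8, red, green, blue); there is no depth.
- cams.calibration(name): a dict with "fx", "fy", "cx", "cy" (pixels), "extrinsics" (4x4, takes a point from world to camera coordinates). Camera axes: x right, y down, z forward; pixel columns grow to the right and rows downward; lengths in m; the calibration is good to about 2 mm. A picture is of the moment at which its call begins: read the wrist's pose just before it. calibration takes no time and is no camera call; for the wrist camera it gives the pose at the moment of the call.
- ticket.sign_off(): hands the job in; it is judged then, once.
Trained networks look in the newest picture that a camera, given by its name, has taken for a name from the list of things; names that differ only in an ending like _2 or _b are one class to them, and where a whole thing is asked for, a point or a joint stands for the part that bears it (a point fixed in the world has none). Each returns a list of dicts, best first, with "p" (0 to 1); they miss things now and then, are a little off and sometimes report something else, mostly with a low value. They report only what shows in the picture. A call takes as long as a camera call. They do not tell look-alikes from the thing itself.
- finder.masks_of(name, camera): "mask" (420x560 bool, what is visible of it) and "xy" ([column, row] in pixels, amid what is visible of it).
- finder.tip_of(name, camera): "xy" ([column, row] in pixels: a listed point, or the origin of a listed thing).
The state is a dict: "time_s": time; "qpos": joint angles; "joint_velocities": joint speeds; "effort": joint torques, N m; "tool_pos": TCP position; "tool_rot": TCP orientation; "force": force on the tool from outside, world axes, zero at the start; "wrist_torque": the same for the moment, N m; "grip_width": finger opening in m; "grasp_force": force on a finger pad.
Only numpy, scipy, OpenCV 4.12 (cv2) and the standard library are available. Lean on these libraries where they do the work, as an engineer would, in place of code of your own. Each camera call takes 0.05 s, during which the arm holds its last target. There are 200 camera calls.

### The job

Push the desk telephone along the desk, without lifting it, until its back is flush against the wooden rail and its side is flush against the pencil box (the open box of pens, which may stand at either end of the rail). Push only on the telephone's base: do not touch the handset, which must stay lying in its cradle, and leave the cup and the remote control undisturbed. Finish with the robot clear of everything.

Things in the scene. Friction and masses are not known exactly. Their poses are not given: they have to be found in the camera images.
- phone: Off-white desk telephone base, loose: block 160 mm (its x, front to back) by 170 mm (y), 40 mm tall, about 0.45 kg plus handset; slides under a few newtons. Origin: centre of its underside. +x points to its back, which goes to the rail; -x is its front, toward the robot. It starts 30 to 80 mm short of the rail, turned up to 0.3 rad from it, roughly midway between the two boxes.
- handset: Handset, off-white, loose, 142 mm (x) by 48 mm (y) by 28 mm tall, 0.12 kg, lying in a 14 mm deep recess in the base, on the +y side of the telephone: its origin (centre of its underside) lies at x 0, y +43 mm, z +26 mm in the telephone's frame; its top is 54 mm above the desk.
- rail: Fixed light wooden rail, the stop for the telephone's back: 20 mm thick (x), 660 mm long (y), 50 mm tall. Origin: centre of its underside; its face toward the robot is at x = -10 mm in its own frame, running along its y. It is yawed by up to 0.2 rad.
- pencil_box: Fixed open light wooden box with four compartments and pens standing in it, 90 by 90 mm, 85 mm tall (pens to about 160 mm), with its back against the rail's face near one end of the rail and square with it: the stop for the telephone's side. Origin: centre of its underside. It stands at y +265 or -265 mm in the rail's frame.
- card_box: Fixed closed card-index box, light wood with a grey lid, 92 by 92 mm, 60 mm tall, against the rail at the other end of the rail, 265 mm from its middle. Not part of the job. Origin: centre of its underside.
- cup: Bystander: loose blue plastic cup, 72 mm across the rim, 85 mm tall. Origin: centre of its underside.
- remote: Bystander: loose black remote control, 160 mm (x) by 46 mm (y) by 20 mm. Origin: centre of its underside.
Mind the look-alikes: they are no part of the job. There is more than one size of the phone; the one meant has the size given above.

How it is judged:
By the outcome, as a careful person would: the job done as asked, in the order asked, and still so for the second after the job is handed in, with the robot touching nothing.
It also fails if it takes over 56 s, if anything falls off the work surface, if the arm or the gripper's body presses on something with over 40 N, if the wrist force passes 120 N, or if a joint passes its speed limit or range.

## Working session

There is one attempt and no reset: what is moved stays moved. The work goes in short steps, Python scripts to look and compute and a shell command to move; the robot and the scene stay as the last step left them, time stands still between calls to the robot, and variables do not carry over. Pictures are saved under pics/ and viewed, at most 10 in all, crops included, and the job is handed in when it is done.

```bash
mkdir -p pics; cat > h.py <<'E'
import numpy as np,cv2
from cell import get_obs,cams,ticket,finder
def shot(c,f=None):
    im=cams.read_camera(c)
    if f: cv2.imwrite('pics/'+f,im[:,:,::-1])
    return im
def ray(c,xy,z):
    k=cams.calibration(c);E=np.array(k['extrinsics']);R=E[:3,:3];t=E[:3,3]
    o=-R.T@t;d=R.T@np.array([(xy[0]-k['cx'])/k['fx'],(xy[1]-k['cy'])/k['fy'],1])
    return (o+d*(z-o[2])/d[2])
def proj(c,P):
    k=cams.calibration(c);E=np.array(k['extrinsics']);q=E[:3,:3]@np.array(P)+E[:3,3]
    return np.array([k['fx']*q[0]/q[2]+k['cx'],k['fy']*q[1]/q[2]+k['cy']])
E
python3 - <<'E'
from h import *
a=shot('top','top0.png');b=shot('scene','scene0.png')
for c in('top','scene'):
  for n in('phone','handset','rail','pencil_box','card_box','cup','remote'):
    for d in finder.masks_of(n,c):
      m=d['mask'].astype(np.uint8);r=cv2.minAreaRect(cv2.findNonZero(m))
      print(c,n,round(d['p'],2),np.round(d['xy']),m.sum(),np.round(cv2.boxPoints(r)).tolist(),np.round(ray(c,d['xy'],.04),3))
print(cams.calibration('top'))
E
```

```text
top phone 0.83 [287. 186.] 2868 [[241.0, 211.0], [251.0, 150.0], [314.0, 161.0], [304.0, 222.0]] [ 0.516 -0.01   0.04 ]
top phone 0.61 [166. 317.] 7662 [[115.0, 354.0], [125.0, 269.0], [215.0, 280.0], [205.0, 365.0]] [0.166 0.305 0.04 ]
top handset 0.71 [263. 183.] 953 [[248.0, 208.0], [257.0, 156.0], [275.0, 159.0], [266.0, 211.0]] [0.524 0.055 0.04 ]
top rail 0.6 [302. 127.] 2106 [[177.0, 117.0], [178.0, 105.0], [421.0, 139.0], [419.0, 151.0]] [ 0.678 -0.045  0.04 ]
top pencil_box 0.8 [196. 134.] 1519 [[172.0, 149.0], [176.0, 110.0], [219.0, 115.0], [215.0, 154.0]] [0.655 0.239 0.04 ]
top cup 0.78 [150. 229.] 683 [[136.0, 218.0], [168.0, 218.0], [168.0, 244.0], [136.0, 244.0]] [0.396 0.353 0.04 ]
top remote 0.56 [416. 235.] 1085 [[398.0, 257.0], [423.0, 203.0], [441.0, 211.0], [415.0, 265.0]] [ 0.393 -0.356  0.04 ]
scene phone 0.86 [338. 103.] 6089 [[284.0, 81.0], [379.0, 53.0], [400.0, 124.0], [305.0, 152.0]] [0.173 0.293 0.04 ]
scene handset 0.61 [321. 233.] 1449 [[300.0, 211.0], [323.0, 202.0], [346.0, 261.0], [323.0, 270.0]] [0.516 0.06  0.04 ]
scene rail 0.68 [300. 324.] 5611 
[... 459 characters left out ...]
cene card_box 0.92 [172. 331.] 2674 [[137.0, 315.0], [192.0, 298.0], [207.0, 346.0], [152.0, 363.0]] [ 0.588 -0.296  0.04 ]
scene cup 0.97 [401. 149.] 1057 [[376.0, 162.0], [395.0, 124.0], [422.0, 137.0], [403.0, 176.0]] [0.384 0.354 0.04 ]
{'fx': 411.99006658655446, 'fy': 411.99006658655446, 'cx': 278.4311109149078, 'cy': 214.60080721287173, 'extrinsics': array([[ 1.79248364e-02, -9.99838218e-01,  1.49613150e-03,
         4.57583869e-03],
       [-9.98610674e-01, -1.79769497e-02, -4.95333364e-02,
         4.42115927e-01],
       [ 4.95522187e-02, -6.06175932e-04, -9.98771350e-01,
         1.11719718e+00],
       [ 0.00000000e+00,  0.00000000e+00,  0.00000000e+00,
         1.00000000e+00]])}
```

View pics/top0.png

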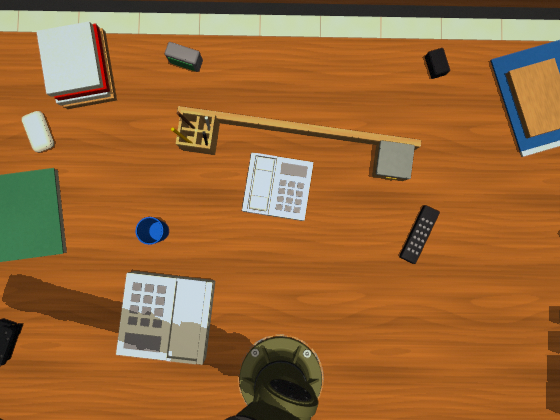

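View pics/scene0.png

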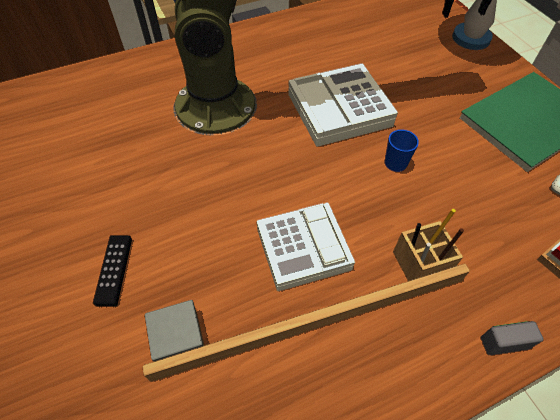

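The top view shows two telephones. A is at (278,186), about 62 px across, between the boxes. B is at (166,317), about 90 px across and standing by the robot. A fits the 160x170 mm size and the described position. The pencil box (196,134) is at the rail's +y end. Next I fit poses and confirm A in a crop.

```bash
cat >> h.py <<'E'
from scipy.optimize import minimize
def box(p,yaw,sx,sy,z0,z1,ox=0,oy=0):
    c,s=np.cos(yaw),np.sin(yaw);R=np.array([[c,-s],[s,c]])
    return [[*(np.array(p)+R@[ox+i*sx/2,oy+j*sy/2]),z] for i in(-1,1) for j in(-1,1) for z in(z0,z1)]
def sil(c,boxes):
    m=np.zeros((420,560),np.uint8)
    for b in boxes:
        q=np.array([proj(c,P) for P in b]);h=cv2.convexHull((q*256).round().astype(np.int32))
        cv2.fillConvexPoly(m,h,255,cv2.LINE_AA,8)
    return m/255.
def mask(n,c,near=None):
    ds=finder.masks_of(n,c)
    if near is not None: ds=[d for d in ds if np.linalg.norm(np.array(d['xy'])-near)<60]
    return ds[0]['mask'].astype(float) if ds else None
def phone_boxes(v): return [box(v[:2],v[2],.16,.17,0,.04),box(v[:2],v[2],.142,.048,.026,.054,0,.043)]
def rail_boxes(v): return [box(v[:2],v[2],.02,.66,0,.05)]
def boxes2(v): return [box(v[:2],v[2],.09,.09,0,.085,-.055,.265),box(v[:2],v[2],.092,.092,0,.06,-.056,-.265)]
def iou(a,b): return np.minimum(a,b).sum()/np.maximum(a,b).sum()
def fit(f,v0):
    s=np.array([[0,0,0],[.02,0,0],[0,.02,0],[0,0,.08]])
    r=minimize(f,v0,method='Nelder-Mead',options=dict(initial_simplex=np.array(v0)+s,xatol=1e-4,fatol=1e-5))
    return r.x,r.fun
def fit_phone(v0,views):
    ms={}
    for c in views:
        shot(c);q=proj(c,[v0[0],v0[1],.04])
        a=mask('phone',c,q);b=mask('handset',c,q)
        if a is not None and b is not None: ms[c]=np.maximum(a,b)
    return fit(lambda v:sum(1-iou(sil(c,phone_boxes(v)),ms[c]) for c in ms),v0),list(ms)
def draw(im,c,boxes,f,crop,sc):
    im=cv2.resize(im[:,:,::-1].copy(),None,fx=sc,fy=sc,interpolation=cv2.INTER_CUBIC)
    for b in boxes:
        q=np.array([proj(c,P) for P in b])*sc+sc/2-.5
        for i in range(8):
            for j in range(i):
                if bin(i^j).count('1')==1: cv2.line(im,tuple(np.int32(q[i].round())),tuple(np.int32(q[j].round())),(0,0,255),1,cv2.LINE_AA)
    x0,y0,x1,y1=np.array(crop)*sc;cv2.imwrite('pics/'+f,im[y0:y1,x0:x1])
E
python3 - <<'E'
from h import *
P=fit_phone([.51,-.005,-.15],('top','scene'));print('phone',P)
ms={}
for c in('top','scene'):
    ims=shot(c);ms[c]=mask('rail',c)
def f(v):
    return sum(1-iou(sil(c,rail_boxes(v))*(1-(sil(c,boxes2(v)) if c=='top' else 0)),ms[c]) for c in ms)
R=fit(f,[.68,-.04,-.14]);print('rail',R)
for c in ms: print(c,[np.round(proj(c,[*P[0][0][:2],.04]))])
v=R[0]
al=phone_boxes(P[0][0])+rail_boxes(v)+boxes2(v)
draw(shot('top'),'top',al,'fit_top.png',(165,95,431,230),3)
draw(shot('scene'),'scene',al,'fit_scene.png',(130,190,490,390),2)
E
```

```text
Traceback (most recent call last):
  File "h.py", line 42, in fit_phone
    return fit(lambda v:sum(1-iou(sil(c,phone_boxes(v)),ms[c]) for c in ms),v0),list(ms)
           ~~~^^^^^^^^^^^^^^^^^^^^^^^^^^^^^^^^^^^^^^^^^^^^^^^^^^^^^^^^^^^^^^^^^
  File "h.py", line 34, in fit
    r=minimize(f,v0,method='Nelder-Mead',options=dict(initial_simplex=np.array(v0)+s,xatol=1e-4,fatol=1e-5))
  File "h.py", line 42, in <lambda>
    return fit(lambda v:sum(1-iou(sil(c,phone_boxes(v)),ms[c]) for c in ms),v0),list(ms)
                        ~~~^^^^^^^^^^^^^^^^^^^^^^^^^^^^^^^^^^^^^^^^^^^^^^^^
  File "h.py", line 42, in <genexpr>
    return fit(lambda v:sum(1-iou(sil(c,phone_boxes(v)),ms[c]) for c in ms),v0),list(ms)
                                  ~~~^^^^^^^^^^^^^^^^^^
  File "h.py", line 21, in sil
    q=np.array([proj(c,P) for P in b]);h=cv2.convexHull((q*256).round().astype(np.int32))
                ~~~~^^^^^
  File "h.py", line 12, in proj
    k=cams.calibration(c);E=np.array(k['extrinsics']);q=E[:3,:3]@np.array(P)+E[:3,3]
ValueError: time passes only in moves, steps and waits
```

```bash
cat > h0.py <<'E'
import re
s=open('h.py').read().replace("cams.calibration(c)","cal(c)").replace("def ray","import functools\n@functools.cache\ndef cal(c): return cams.calibration(c)\ndef ray",1)
open('h.py','w').write(s)
E
python3 h0.py
cat > m.py <<'E'
from h import *
P=fit_phone([.51,-.005,-.15],('top','scene'));print('phone',P)
ms={}
for c in('top','scene'):
    ims=shot(c);ms[c]=mask('rail',c)
def f(v):
    return sum(1-iou(sil(c,rail_boxes(v))*(1-(sil(c,boxes2(v)) if c=='top' else 0)),ms[c]) for c in ms)
R=fit(f,[.68,-.04,-.14]);print('rail',R)
v=R[0]
al=phone_boxes(P[0][0])+rail_boxes(v)+boxes2(v)
draw(shot('top'),'top',al,'fit_top.png',(165,95,431,230),3)
draw(shot('scene'),'scene',al,'fit_scene.png',(130,190,490,390),2)
print(get_obs()['time_s'])
E
python3 m.py
```

```text
phone ((array([ 0.51724497,  0.01728123, -0.13488804]), np.float64(0.12734106309961757)), ['top', 'scene'])Traceback (most recent call last):
  File "m.py", line 8, in <module>
    R=fit(f,[.68,-.04,-.14]);print('rail',R)
  File "h.py", line 37, in fit
    r=minimize(f,v0,method='Nelder-Mead',options=dict(initial_simplex=np.array(v0)+s,xatol=1e-4,fatol=1e-5))
    res = _minimize_neldermead(fun, x0, args, callback, bounds=bounds,
                               **options)
    fsim[k] = func(sim[k])
              ~~~~^^^^^^^^
    fx = function(np.copy(x), *(wrapper_args + args))
  File "m.py", line 7, in f
    return sum(1-iou(sil(c,rail_boxes(v))*(1-(sil(c,boxes2(v)) if c=='top' else 0)),ms[c]) for c in ms)
  File "m.py", line 7, in <genexpr>
    return sum(1-iou(sil(c,rail_boxes(v))*(1-(sil(c,boxes2(v)) if c=='top' else 0)),ms[c]) for c in ms)
                 ~~~^^^^^^^^^^^^^^^^^^^^^^^^^^^^^^^^^^^^^^^^^^^^^^^^^^^^^^^^^^^^^^^^^^^^^^
  File "h.py", line 34, in iou
    def iou(a,b): return np.minimum(a,b).sum()/np.maximum(a,b).sum()
                         ~~~~~~~~~~^^^^^
TypeError: '<=' not supported between instances of 'float' and 'NoneType'
```

Rail missed once in a view; retry on a miss.

```bash
sed -i "s/    ims=shot(c);ms\[c\]=mask('rail',c)/    for _ in range(4):\n        shot(c);ms[c]=mask('rail',c)\n        if ms[c] is not None: break\nms={c:m for c,m in ms.items() if m is not None};print(list(ms))/" m.py; python3 m.py
```

```text
phone ((array([ 0.51527537,  0.01712148, -0.15465979]), np.float64(0.16209626147285516)), ['top', 'scene'])
['top', 'scene']
rail (array([ 0.67780828, -0.03501271, -0.12214869]), np.float64(0.26782969342506957))
2.2
```

View pics/fit_top.png

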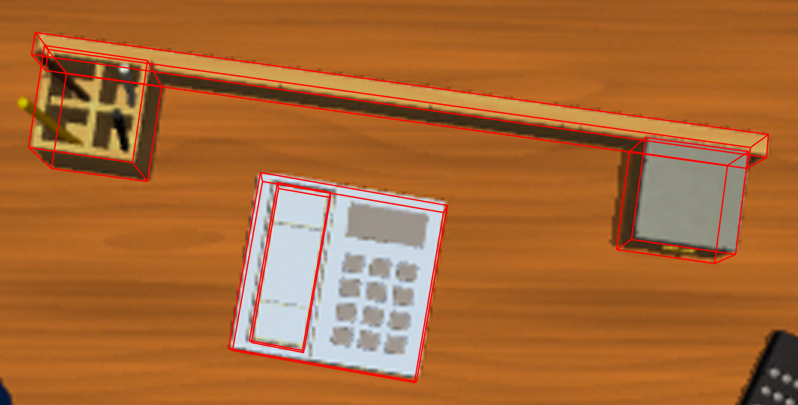

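View pics/fit_scene.png

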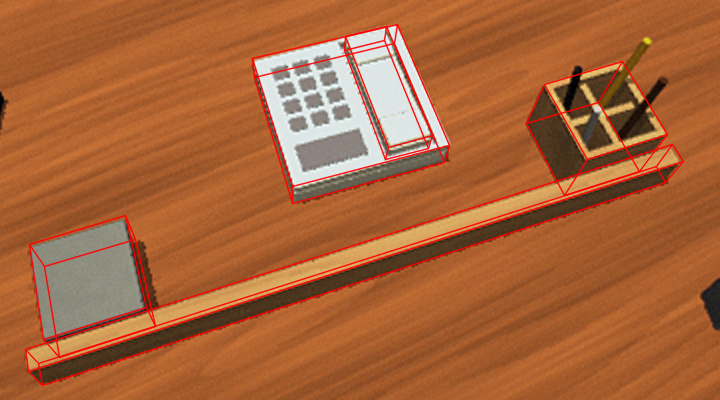

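Both overlays show telephone A matching the 160x170 mm model, with its handset on the left. In the full top frame, A spans columns 241–314 and rows 152–222. The rail and both boxes fit too. Phone is at (0.516, 0.017, −8.5°) and the target is about (0.605, 0.110, −7°). The phone's front is at the arm's inner reach limit, so I push it sideways first from its right side.

```bash
python3 -c "
from h import *
o=get_obs();print(o['tool_pos'],o['tool_rot'],o['grip_width'],o['force'])"
python3 -m creep '.033 -.04 0 0 .087;.033 -.04 0 0 .087;.033 -.04 0 0 .087;.033 -.04 0 0 .087;.033 -.04 0 0 .087;.033 -.04 0 0 .087;.033 -.04 0 0 .087;.033 -.04 0 0 .087'
```

```text
[0.18703636 0.62253484 0.22260207] [1.79994456e+02 4.82114117e-03 1.63281679e+02] 0.08710555805424151 [-0.17782872  0.28926606  0.1760428 ]
time_s: 3.2
tool_pos: [0.452, 0.3012, 0.2229]
tool_rot: [179.9, 0.0, 163.3]
force: [0.1, 0.8, 0.1]
grip_width: 0.0871
grasp_force: 0.0
```

```bash
python3 -m creep '.006 -.051 0 -10 .087;.006 -.051 0 -10 .087;.006 -.051 0 -10 .087;.006 -.051 0 -10 .087;.006 -.051 0 -10 .087;.006 -.051 0 -10 .087;.006 -.051 0 -10 .087;.006 -.051 0 -10 .087'; python3 -m creep '0 0 0 0 .087'
```

```text
time_s: 4.2
tool_pos: [0.4991, -0.107, 0.223]
tool_rot: [179.9, -0.0, 83.0]
force: [-0.2, 0.0, 0.4]
grip_width: 0.0867
grasp_force: 0.0
time_s: 4.32
tool_pos: [0.4987, -0.1106, 0.2231]
tool_rot: [179.9, 0.1, 82.8]
force: [-0.5, 1.5, 0.1]
grip_width: 0.0873
grasp_force: 0.0
```

```bash
python3 -m creep '0 0 -.05 0 .087;0 0 -.05 0 .087;0 0 -.05 0 .087;0 0 -.04 0 .087;0 0 -.018 0 .087;0 0 0 0 .087;0.001 .01 0 0 .087;.002 .015 0 0 .087'
```

```text
time_s: 5.32
tool_pos: [0.5035, -0.0797, 0.0162]
tool_rot: [179.8, -0.1, 83.3]
force: [0.2, -0.4, 0.2]
grip_width: 0.0871
grasp_force: 1.0
```

```bash
python3 -m creep '.0013 .011 0 0 .087;.0013 .011 0 0 .087;.0013 .011 0 0 .087;.0013 .011 0 0 .087'; python3 -m creep '.0013 .011 0 0 .087;.0013 .011 0 0 .087;.0013 .011 0 0 .087;.0013 .011 0 0 .087;0 0 0 0 .087'
python3 - <<'E'
from h import *
R=(.678,-.035,-.122)
P=fit_phone([.59,.10,-.122],('top',))
v=P[0][0];c,s=np.cos(R[2]),np.sin(R[2]);d=v[:2]-R[:2]
print(P,'rail frame',d@[c,s],d@[-s,c])
E
```

```text
time_s: 5.82
tool_pos: [0.5085, -0.0382, 0.0161]
tool_rot: [179.8, 0.1, 83.2]
force: [-0.7, -7.5, 4.5]
grip_width: 0.0867
grasp_force: 3.6
time_s: 6.45
tool_pos: [0.5136, 0.008, 0.0157]
tool_rot: [179.9, -0.0, 83.3]
force: [1.0, -1.9, 1.0]
grip_width: 0.087
grasp_force: 1.1
((array([ 0.53208395,  0.15648869, -0.09964226]), np.float64(0.38472869548509925)), ['top']) rail frame -0.1681352014940202 0.17230776214715868
```

```bash
python3 -m creep '-.002 -.015 0 0 .087;-.002 -.015 0 0 .087;0 0 .04 0 .087;0 0 .05 0 .087;0 0 .035 0 .087;-.01 .016 0 10 .087;-.01 .016 0 10 .087;-.01 .016 0 10 .087'; python3 -m creep '-.01 .016 0 10 .087;-.01 .016 0 10 .087;-.01 .016 0 10 .087;-.01 .016 0 10 .087;-.01 .016 0 10 .087;-.01 .016 0 10 .087;0 0 0 0 .087'
python3 - <<'E'
from h import *
R=(.678,-.035,-.122)
P=fit_phone([.53,.10,-.122],('top','scene'))
v=P[0][0];c,s=np.cos(R[2]),np.sin(R[2]);d=v[:2]-R[:2]
print(P,'rail frame',d@[c,s],d@[-s,c])
draw(shot('top'),'top',phone_boxes(v),'p2.png',(165,95,431,250),3)
E
```

```text
time_s: 7.6
tool_pos: [0.4776, 0.0249, 0.1394]
tool_rot: [-180.0, -0.0, 113.5]
force: [-0.3, -0.3, 1.5]
grip_width: 0.0871
grasp_force: 0.0
time_s: 8.48
tool_pos: [0.4177, 0.1215, 0.1393]
tool_rot: [180.0, -0.0, 173.3]
force: [1.1, -0.5, -0.3]
grip_width: 0.0868
grasp_force: 0.0
((array([ 0.52401875,  0.10405399, -0.11241915]), np.float64(0.400533495669236)), ['top', 'scene']) rail frame -0.16975927405932575 0.11928128477734791
```

View pics/p2.png

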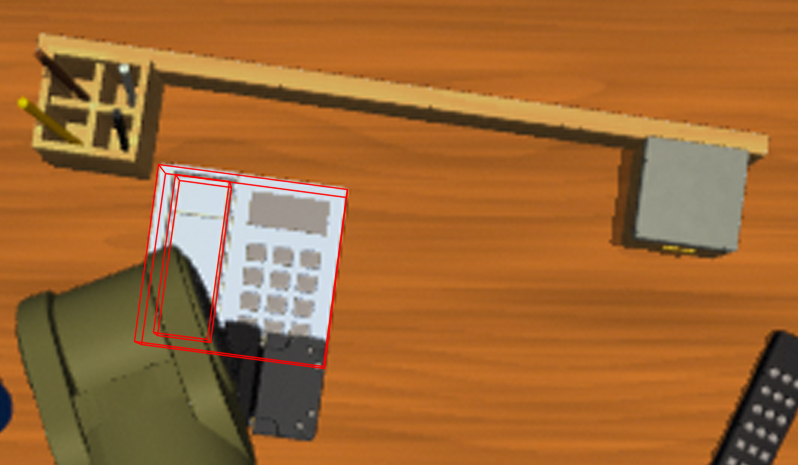

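The crop shows the telephone square to the rail beside the pencil box, with its corners at crop (158,165) and (347,188), and the handset in place. Next I lower in front of it and push toward the rail.

```bash
python3 -m creep '0 0 -.05 0 .087;0 0 -.045 0 .087;0 0 -.029 0 .087;0 0 0 0 .087;.01 -.0012 0 0 .087;.01 -.0012 0 0 .087;.01 -.0012 0 0 .087;.01 -.0012 0 0 .087'; python3 -m creep '.01 -.0012 0 0 .087;.01 -.0012 0 0 .087;.01 -.0012 0 0 .087;.01 -.0012 0 0 .087;.008 -.001 0 0 .087'
```

```text
time_s: 9.82
tool_pos: [0.4574, 0.1173, 0.0164]
tool_rot: [180.0, -0.2, 173.3]
force: [-7.9, 1.1, 5.6]
grip_width: 0.0868
grasp_force: 3.8
time_s: 10.45
tool_pos: [0.5058, 0.1115, 0.0164]
tool_rot: [180.0, -0.2, 173.3]
force: [-7.5, 1.5, 7.1]
grip_width: 0.0868
grasp_force: 3.9
```

```bash
python3 -m creep '.004 -.0005 0 0 .087;.003 -.0004 0 0 .087'; python3 -m creep '.002 -.0002 0 0 .087;.001 0 0 0 .087'; python3 -m creep '.002 -.0002 0 0 .087;.0 0 0 0 .087'
```

```text
time_s: 10.7
tool_pos: [0.5122, 0.1106, 0.0163]
tool_rot: [180.0, -0.2, 173.3]
force: [-8.6, 0.2, 7.2]
grip_width: 0.087
grasp_force: 4.3
time_s: 10.95
tool_pos: [0.5138, 0.1104, 0.0161]
tool_rot: [180.0, -0.4, 173.3]
force: [-10.8, 0.8, 10.4]
grip_width: 0.0873
grasp_force: 6.1
time_s: 11.2
tool_pos: [0.5138, 0.1105, 0.0159]
tool_rot: [-180.0, -0.6, 173.3]
force: [-15.0, 2.1, 12.1]
grip_width: 0.0871
grasp_force: 7.8
```

```bash
python3 -m creep '.002 -.0002 0 0 .087;-.015 .002 0 0 .087;-.018 .002 0 0 .087;0 0 .04 0 .087;0 0 .05 0 .087;0 0 .035 0 .087;.011 -.0147 0 -10 .087;.011 -.0147 0 -10 .087'; python3 -m creep '.011 -.0147 0 -10 .087;.011 -.0147 0 -10 .087;.011 -.0147 0 -10 .087;.011 -.0147 0 -10 .087;.011 -.0147 0 -10 .087;.011 -.0147 0 -10 .087;.011 -.0147 0 -10 .087;0 0 0 0 .087'
python3 - <<'E'
from h import *
R=(.678,-.035,-.122)
P=fit_phone([.60,.10,-.122],('top','scene'))
v=P[0][0];c,s=np.cos(R[2]),np.sin(R[2])
rf=lambda p:np.round([(p-R[:2])@[c,s],(p-R[:2])@[-s,c]],4)
print(P,'rail frame',rf(v[:2]),'tcp',rf(get_obs()['tool_pos'][:2]))
E
```

```text
time_s: 12.2
tool_pos: [0.5114, 0.0839, 0.1425]
tool_rot: [179.8, 0.2, 153.0]
force: [0.2, -0.2, -0.4]
grip_width: 0.0871
grasp_force: 0.0
time_s: 13.2
tool_pos: [0.5877, -0.0207, 0.1414]
tool_rot: [179.8, 0.1, 83.2]
force: [-0.6, 0.2, 0.4]
grip_width: 0.0871
grasp_force: 0.0
((array([ 0.60317705,  0.0948368 , -0.13574403]), np.float64(0.6566592176078204)), ['top', 'scene']) rail frame [-0.0901  0.1198] tcp [-0.0931  0.0058]
```

```bash
python3 -m creep '0 0 -.05 0 .087;0 0 -.045 0 .087;0 0 -.032 0 .087;0 0 0 0 .087;.001 .01 0 0 .087;.001 .01 0 0 .087;.001 .007 0 0 .087;.0005 .004 0 0 .087'; python3 -m creep '.0002 .002 0 0 .087;.0002 .002 0 0 .087'; python3 -m creep '.0002 .002 0 0 .087;0 0 0 0 .087'
```

```text
time_s: 14.5
tool_pos: [0.5911, 0.0095, 0.0156]
tool_rot: [179.8, 0.2, 83.2]
force: [-1.6, -8.6, 4.9]
grip_width: 0.0867
grasp_force: 3.9
time_s: 14.75
tool_pos: [0.5914, 0.0122, 0.0156]
tool_rot: [179.8, 0.2, 83.2]
force: [-2.7, -10.9, 6.3]
grip_width: 0.0869
grasp_force: 5.5
time_s: 15.0
tool_pos: [0.5914, 0.0122, 0.0156]
tool_rot: [179.8, 0.4, 83.1]
force: [-2.4, -12.4, 6.1]
grip_width: 0.0872
grasp_force: 6.0
```

```bash
python3 -m creep '.0003 .002 0 0 .087;0 .002 0 0 .087'; python3 -m creep '.0003 .002 0 0 .087;0 0 0 0 .087'
```

```text
time_s: 15.25
tool_pos: [0.591, 0.0125, 0.0156]
tool_rot: [179.9, 0.6, 83.0]
force: [-4.6, -19.7, 8.0]
grip_width: 0.0869
grasp_force: 10.1
time_s: 15.5
tool_pos: [0.5909, 0.0125, 0.0156]
tool_rot: [179.9, 0.7, 83.0]
force: [-5.0, -20.4, 9.2]
grip_width: 0.0871
grasp_force: 10.6
```

```bash
python3 -m creep '-.002 -.015 0 0 .087;-.002 -.018 0 0 .087;0 0 .04 0 .087;0 0 .05 0 .087;0 0 .035 0 .087;-.0108 .0155 0 10 .087;-.0108 .0155 0 10 .087;-.0108 .0155 0 10 .087'; python3 -m creep '-.0108 .0155 0 10 .087;-.0108 .0155 0 10 .087;-.0108 .0155 0 10 .087;-.0108 .0155 0 10 .087;-.0108 .0155 0 10 .087;-.0108 .0155 0 10 .087;0 0 0 0 .087'
python3 - <<'E'
from h import *
R=(.678,-.035,-.122)
c,s=np.cos(R[2]),np.sin(R[2])
rf=lambda p:np.round([(p-R[:2])@[c,s],(p-R[:2])@[-s,c]],4)
print('tcp',rf(get_obs()['tool_pos'][:2]))
draw(shot('top'),'top',[],'p3.png',(165,95,365,245),4)
E
```

```text
time_s: 16.5
tool_pos: [0.5544, 0.0389, 0.139]
tool_rot: [179.9, -0.0, 113.7]
force: [0.2, -0.3, 0.2]
grip_width: 0.087
grasp_force: 0.0
time_s: 17.38
tool_pos: [0.4892, 0.1324, 0.1388]
tool_rot: [179.9, -0.0, 173.4]
force: [-0.4, 0.0, -0.4]
grip_width: 0.0869
grasp_force: 0.0
tcp [-0.2077  0.1432]
```

View pics/p3.png

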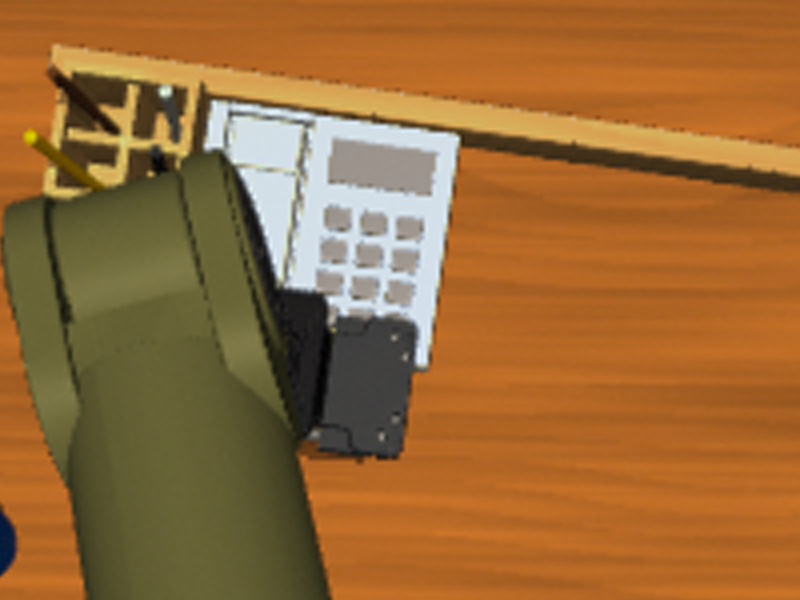

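The crop shows the telephone against the box (at crop 205,110) and close along the rail, with the handset seated. I finish with one square press from the front.

```bash
python3 -m creep '0 -.004 -.05 0 .087;0 -.004 -.045 0 .087;0 0 -.029 0 .087;0 0 0 0 .087;.01 -.0012 0 0 .087;.01 -.0012 0 0 .087;.005 -.0006 0 0 .087;.003 0 0 0 .087'; python3 -m creep '.002 0 0 0 .087;.002 0 0 0 .087'; python3 -m creep '.002 0 0 0 .087;.002 0 0 0 .087;0 0 0 0 .087'
```

```text
time_s: 18.42
tool_pos: [0.5148, 0.12, 0.0147]
tool_rot: [-180.0, -0.5, 173.2]
force: [-13.3, 1.1, 10.7]
grip_width: 0.0872
grasp_force: 6.5
time_s: 18.68
tool_pos: [0.5151, 0.1198, 0.0142]
tool_rot: [-179.9, -0.9, 173.2]
force: [-21.6, 0.5, 19.0]
grip_width: 0.0869
grasp_force: 10.4
time_s: 19.05
tool_pos: [0.515, 0.1199, 0.0136]
tool_rot: [-179.8, -1.3, 173.2]
force: [-26.9, -0.1, 22.6]
grip_width: 0.0869
grasp_force: 13.5
```

```bash
python3 -m creep '-.01 .001 0 0 .087;-.02 .002 0 0 .087;-.02 .002 0 0 .087;0 0 .05 0 .087;0 0 .06 0 .087;0 0 .06 0 .087;0 -.05 .03 0 .087;0 -.05 0 0 .087'; python3 -m creep '0 -.05 0 0 .087;0 -.05 0 0 .087;0 -.05 0 0 .087;0 -.05 0 0 .087;0 -.04 0 0 .087;0 0 0 0 .087;0 0 0 0 .087'
python3 - <<'E'
from h import *
R=(.678,-.035,-.122)
P=fit_phone([.60,.10,-.122],('top','scene'))
v=P[0][0];c,s=np.cos(R[2]),np.sin(R[2])
rf=lambda p:np.round([(p-R[:2])@[c,s],(p-R[:2])@[-s,c]],4)
print(P,'rail frame',rf(v[:2]))
for n in('cup','remote'):
  for d in finder.masks_of(n,'top'): print(n,d['p'],d['xy'])
a=shot('top');b=shot('scene')
draw(a,'top',[],'f1.png',(165,95,365,245),4);draw(b,'scene',[],'f2.png',(200,160,500,360),2)
cv2.imwrite('pics/f.png',np.vstack([cv2.resize(cv2.imread('pics/f1.png'),(400,300)),cv2.resize(cv2.imread('pics/f2.png'),(400,267))]))
E
```

```text
time_s: 20.05
tool_pos: [0.4787, 0.0238, 0.2186]
tool_rot: [179.8, 0.5, 173.4]
force: [0.9, -0.1, -0.3]
grip_width: 0.0869
grasp_force: 0.0
time_s: 20.92
tool_pos: [0.4764, -0.215, 0.2149]
tool_rot: [180.0, 0.1, 173.3]
force: [0.5, 0.8, 0.3]
grip_width: 0.0871
grasp_force: 0.0
((array([ 0.60561678,  0.10750429, -0.13204077]), np.float64(0.23562494941437684)), ['top', 'scene']) rail frame [-0.0892  0.1326]
cup 0.74 [311.2, 128.5]
cup 0.56 [146.8, 231.2]
remote 0.59 [252.9, 153.5]
```

View pics/f1.png

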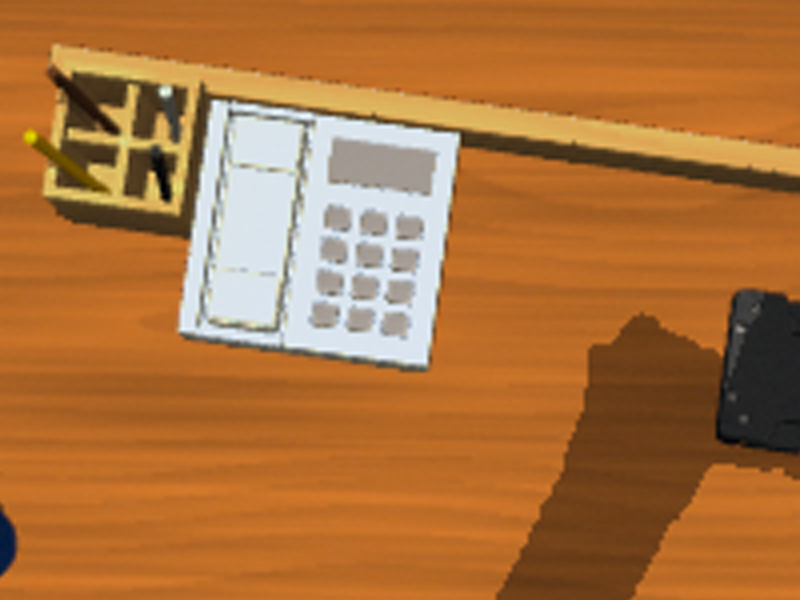

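View pics/f2.png

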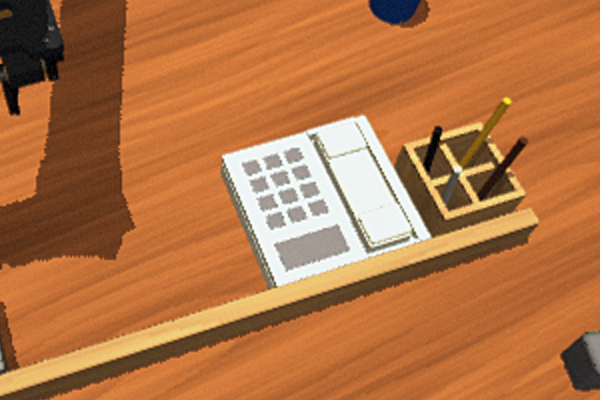

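The top crop shows the telephone's back tight along the rail, from (205,100) to (458,135), and its left side on the box at (190,230). The scene crop agrees, with the handset in its cradle and the cup unmoved. The arm is clear.

```bash
python3 -c "
from cell import ticket
print(ticket.sign_off())"
```

```text
the job is handed in; nothing more can be done
None
```

The telephone is pushed flush against the rail and the pencil box with its handset still in the cradle, the robot is clear, and the job was handed in at about 21 s with no verdict returned; the cup was seen in place, but the remote was not clearly re-checked at the end.

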